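# Stir a brass valve cap round the polishing bowl

### The job

Take the red-handled stirring paddle off its rack and use it to stir the beads in the polishing bowl anticlockwise (seen from above): push the brass valve cap along the trough until it reaches the yellow mark, then carry it one whole further lap, anticlockwise, and leave it lying at the mark. Then hang the paddle back upright in the empty slot of the rack and let go. Touch the cap and the beads only with the paddle, keep them all in the bowl, and leave the brush, bottle, mouthpiece, jar and screwdriver where they are.

Things in the scene. Friction and masses are not known exactly. Their poses are not given: they have to be found in the camera images.
- bowl: Dark steel bowl, fixed, 180 mm outer diameter, 45 mm high; origin: centre of underside. A blue centre column (radius 42 mm, top 42 mm, steel disc on it to 46 mm) leaves a ring trough, radius 42 to 84 mm, floor 10 mm above the bench. Yellow rim tab (out to radius 110 mm) and column stripe at its +x side: the mark. At the start 45 degrees either side of the mark are free of beads. Any yaw.
- mark (a point): the mark: point on the trough's mid circle (radius 63 mm), on its floor, beside the yellow tab
- quarter1 (a point): the like point a quarter turn anticlockwise from the mark (seen from above)
- quarter2 (a point): the like point straight across the bowl from the mark
- quarter3 (a point): the like point three quarters of a turn anticlockwise from the mark
- valve_cap: brass valve cap, a squat cylinder of 28 mm diameter and 22 mm height with a dark ring on top, about 45 g, standing in the trough among the beads; very smooth (friction about 0.1), it slides when pushed and stops at once when not. The trough is too narrow for the rod to slip past it or a bead, so a rod led round the trough's middle drives them all before it. Origin: centre of underside
- rack: Fixed rack, yaw within 0.5 rad, on either side of the bench; origin: centre of underside. Wooden foot 110 x 190 mm and back; aluminium plate 10 mm thick, 190 mm wide, top 110 mm above the bench, x = -30 to +40 mm, with two U-shaped slots 30 mm wide, 90 mm apart, open to the rack's -x side and ending at x = +15 mm.
- slot_left (a point): middle of the slot on the rack's +y side, at the plate's top
- slot_right (a point): middle of the slot on the rack's -y side, at the plate's top
- paddle: Paddle, 126 mm tall, 0.09 to 0.14 kg, hanging upright in a slot. From below: round wooden rod, 20 mm diameter, 70 mm long; black collar, 60 mm diameter, 6 mm thick, resting on the plate; square red handle 24 x 24 x 50 mm, faces along x and y, nearly parallel to the rack's. Origin: rod's lower end, z up. Lift it straight up, or draw it out of the open slot.
- paddle_grip (a point): point inside the red handle to grip at, 95 mm above the paddle's lower end (19 mm above the collar's top). The handle easily pivots between finger pads when the rod is pushed sideways; with the fingers open only about 45 mm, lowered until their tips rest firmly on the collar, then closed hard (50 N or more), it stays straight.
- brush: Brush of the same shape as the paddle with a dark wooden handle (24 mm square, top 166 mm above the bench), hanging in the other slot; its rod is 8 to 18 mm thick. Leave it there. Origin at its lower end.
- bottle: amber polish bottle, upright, 60 mm diameter, 200 mm high, 0.45 kg, loose, standing between bowl and rack; origin at the centre of its underside
- mouthpiece: silver mouthpiece standing on its wide end, 28 mm diameter, 82 mm high, loose, on the robot's side of the work; origin at the centre of its underside
- jar: white jar with a blue lid, 52 mm diameter, 55 mm high, loose, on the robot's side of the work; origin at the centre of its underside
- screwdriver: red screwdriver, 180 mm long, lying beyond the bowl and rack along the bench's y direction; origin about its middle, underneath
- bead0: white glazed ceramic polishing bead, a squat cylinder of 28 mm diameter and 22 mm height, about 30 g, standing in the trough, smooth like the cap; origin at the centre of its underside
- bead1: white glazed ceramic polishing bead, a squat cylinder of 28 mm diameter and 22 mm height, about 30 g, standing in the trough, smooth like the cap; origin at the centre of its underside
- bead2: white glazed ceramic polishing bead, a squat cylinder of 28 mm diameter and 22 mm height, about 30 g, standing in the trough, smooth like the cap; origin at the centre of its underside
- bead3: white glazed ceramic polishing bead, a squat cylinder of 28 mm diameter and 22 mm height, about 30 g, standing in the trough, smooth like the cap; origin at the centre of its underside
There are look-alikes about, which are no part of the job. There is more than one size of the rack; the one meant has the size given above.

How it is judged:
By the outcome, as a careful person would: the job done as asked, in the order asked, and still so for the second after the job is handed in, with the robot touching nothing.
It also fails if it takes over 72 s, if anything falls off the work surface, if the arm or the gripper's body presses on something with over 40 N, if the wrist force passes 120 N, or if a joint passes its speed limit or range.

### The arm

A 7-joint arm with a two-finger parallel gripper is mounted at the origin on the work surface. World frame = base frame: x ahead of the robot, y to its left, z up, the work surface at z = 0. Lengths are in m, angles in rad, forces in N, time in s.
With the tool pointing down it reaches from about 0.4 to 0.75 m from the base axis. Payload 19.5 kg.
Tool frame: the origin (TCP) lies on the centre line of the jaws, within the pads' length; the fingertips stand 19 mm ahead of it and the grasp point (between the pads) is the TCP; y points along the fingers, z is the direction in which the jaws open and shut, and the axes are right-handed (so a half turn about y gives the same grasp; the last joint's range is limited). The gripper opens to 85 mm and grips with 20 to 120 N. Pads are 22 mm wide; open, the fingers measure 114 mm over their backs; the gripper's body (76 mm by 85 mm) begins 54 mm behind the grasp point. The pads swing forward as they close: fully open they stand 13 mm farther back than shut.
Start: joints at [1.296, 0.707, -0.028, 1.485, 0.022, 0.951, -0.075], TCP at [0.133, -0.559, 0.215] pointing down, gripper open.
Joint ranges: [-2.71, 2.71], [-0.32, 2.16], [-1.57, 1.52], [0, 2.45], [-1.46, 4.6], [0, 2.02], [-2.83, 2.83]. Speed limits (rad/s): [1.89, 1.89, 2.57, 2.57, 3.01, 3.01, 3.01].

### API

Orientations are given as a rotation vector (axis times angle).
In Python, from bench import manip, viewer, ticket gives the robot as it stands.
- The arm moves only by the shell command python3 -m creep 'ROWS' [FORCE]. ROWS is JSON, a list of rows, each a list of 3 entries, a list of its own where there are three numbers: the finger opening in m, from 0 to 0.0854, then the shift along the tool's x, y, z in m, then the turn, a rotation vector about the tool's x, y, z in degrees. In form: [[gripper, [dx, dy, dz], [ax, ay, az]], ...]. A call has 1 to 8 rows; each row shifts and turns the commanded pose from where the row before left it, along the tool's axes as they then stand; what a row does not reach is not made up. A row lasts 1/8 s, in which the tool goes at most 62.5 mm and 10.7 degrees, less where a joint would pass 70% of its speed; a pose out of reach is approached as far as the arm can. A call is refused whole if a number of a shift passes 0.0625 or a number of a turn 10.7, either way. A call with a gripper value outside its range is refused whole. The fingers move at their own pace and stop on an object; FORCE is the grip in N (left out, the last holds). Time passes only in rows, so rows that do not move let the fingers close. It gives the time, the measured TCP pose, the force and the opening at its end, in the units of the state.
- manip.read_state(): the state, without advancing time (a new reading comes with each control period).
- viewer.camera(name): name is "side" or "top"; returns (picture, depth): 480x640x3 uint8, red, green, blue; 480x640 float32, m along the optical axis (not along the pixel's ray), 0 where there is no reading.
- viewer.camera_info(name): a dict with "mtx" (3x3 intrinsics, pixels), "pose" (4x4, takes a point from camera to world coordinates). Camera axes: x right, y up, looking along -z (the intrinsics and any distortion apply to the point x, -y, -z); pixel columns grow to the right and rows downward; lengths in m; the calibration is good to about 2 mm. A picture is of the moment at which its call begins. camera_info takes no time and is no camera call.
- ticket.hand_in(): hands the job in, once; it reports no verdict.
Trained networks look in the newest picture that a camera, given by its name, has taken for a name from the list of things; names that differ only in an ending like _2 or _b are one class to them, and where a whole thing is asked for, a point or a joint stands for the part that bears it (a point fixed in the world has none). Each returns a list of dicts, best first, with "confidence" (0 to 1); they miss things now and then, are a little off and sometimes report something else, mostly with a low value. They report only what shows in the picture. A call takes as long as a camera call. They do not tell look-alikes from the thing itself.
- viewer.cut_out(camera, query): "pixels" (480x640 bool, what is visible of it) and "xy" ([column, row] in pixels, amid what is visible of it).
The state is a dict: "time_s": time; "joint_positions": joint angles; "dq": joint speeds; "tau": joint torques, N m; "tcp_pos": TCP position; "eef_rot": TCP orientation; "ft_force": force on the tool from outside, world axes, zero at the start; "ft_torque": the same for the moment, N m; "finger_gap": finger opening in m.
Only numpy, scipy, OpenCV 4.12 (cv2) and the standard library are available. Lean on these libraries where they do the work, as an engineer would, in place of code of your own. Each camera call takes 0.05 s, during which the arm holds its last target. There are 200 camera calls.

## Working session

There is one attempt and no reset: what is moved stays moved. The work goes in short steps, Python scripts to look and compute and a shell command to move; the robot and the scene stay as the last step left them, time stands still between calls to the robot, and variables do not carry over. Pictures are saved under pics/ and viewed, about 8 in all and at most 12, crops included, and the job is handed in when it is done.

```bash
mkdir -p pics; cat > h.py <<'E'
import numpy as np, cv2
from bench import manip, viewer, ticket
from scipy.spatial.transform import Rotation as R
def snap(n,save=None):
    p,d=viewer.camera(n)
    if save: cv2.imwrite('pics/'+save,cv2.cvtColor(p,cv2.COLOR_RGB2BGR))
    return p,d
def w(n,d):
    i=viewer.camera_info(n);K=i['mtx'];T=np.array(i['pose'])
    v,u=np.mgrid[0:480,0:640]
    x=(u-K[0][2])/K[0][0];y=(v-K[1][2])/K[1][1]
    P=np.stack([x*d,-y*d,-d],-1)
    return P@T[:3,:3].T+T[:3,3]
def proj(n,p):
    i=viewer.camera_info(n);K=np.array(i['mtx']);T=np.array(i['pose'])
    q=(np.asarray(p)-T[:3,3])@T[:3,:3];q=q*[1,-1,-1];q=q@K.T
    return q[...,:2]/q[...,2:]
E
python3 - <<'E'
from h import *
for n in('top','side'):
    p,d=snap(n,n+'0.png');np.save(n+'.npy',d)
    i=viewer.camera_info(n);print(n,{k:np.round(v,3).tolist() if not isinstance(v,str) else v for k,v in i.items()})
    W=w(n,d);
    for q in ('bowl','valve_cap','rack','paddle','brush','bottle','mouthpiece','jar','screwdriver','bead0'):
        for r in viewer.cut_out(n,q)[:6]:
            m=r['pixels']&(d>0)
            print(n,q,round(r['confidence'],2),np.round(r['xy']),m.sum(),np.round(np.median(W[m],0),3),np.round(np.percentile(W[m],99,axis=0),3))
s=manip.read_state();print(s['tcp_pos'],R.from_rotvec(s['eef_rot']).as_matrix().round(3),s['ft_force'],s['time_s'],s['finger_gap'])
E
```

```text
top {'mtx': [[499.724, 0.0, 316.389], [0.0, 499.724, 241.544], [0.0, 0.0, 1.0]], 'pose': [[-0.015, 0.993, -0.114, 0.336], [-1.0, -0.014, 0.012, -0.051], [0.01, 0.114, 0.993, 1.357], [0.0, 0.0, 0.0, 1.0]]}
top bowl 0.92 [209. 211.] 3268 [0.571 0.214 0.02 ] [0.657 0.304 0.049]
top valve_cap 0.39 [217. 191.] 86 [0.629 0.197 0.031] [0.643 0.21  0.038]
top rack 0.91 [454. 341.] 6597 [ 0.229 -0.406  0.149] [ 0.321 -0.279  0.157]
top rack 0.58 [366. 216.] 2467 [ 0.557 -0.201  0.105] [ 0.645 -0.102  0.117]
top rack 0.56 [317. 290.] 1705 [ 0.354 -0.066  0.079] [0.395 0.005 0.087]
top rack 0.52 [293. 227.] 542 [ 0.516 -0.009  0.134] [0.551 0.022 0.204]
top rack 0.5 [390. 200.] 438 [ 0.578 -0.244  0.117] [ 0.613 -0.22   0.169]
top paddle 0.61 [352. 209.] 482 [ 0.553 -0.159  0.116] [ 0.586 -0.132  0.169]
top brush 0.91 [388. 199.] 417 [ 0.579 -0.243  0.117] [ 0.61  -0.218  0.169]
top brush 0.64 [292. 226.] 577 [ 0.516 -0.009  0.133] [0.574 0.025 0.204]
top brush 0.41 [367. 215.] 2316 [ 0.555 -0.199  0.105] [ 0.625 -0.101  0.116]
top bottle 0.63 [292. 225.] 558 [ 0.515 -0.007  0.134] [0.552 0.024
[... 1792 characters left out ...]
-0.223  0.083]
side jar 0.74 [365. 359.] 768 [0.358 0.166 0.047] [0.385 0.178 0.058]
side jar 0.31 [250. 365.] 5665 [0.564 0.225 0.031] [0.655 0.31  0.048]
side screwdriver 0.59 [207. 281.] 380 [ 0.763 -0.013  0.019] [ 0.825 -0.001  0.028]
side bead0 0.69 [213. 376.] 179 [0.627 0.258 0.03 ] [0.64  0.266 0.035]
side bead0 0.59 [256. 390.] 103 [0.537 0.274 0.032] [0.547 0.286 0.035]
side bead0 0.57 [276. 373.] 177 [0.508 0.228 0.031] [0.521 0.238 0.035]
side bead0 0.41 [229. 390.] 135 [0.58  0.287 0.032] [0.594 0.301 0.041]
[ 0.13263343 -0.55947039  0.21486645] [[-0.973 -0.     0.231]
 [-0.231  0.    -0.973]
 [ 0.    -1.    -0.   ]] [-0.45409551 -0.34223589 -0.45035211] 1.1 0.08557939291436398
```

View pics/top0.png

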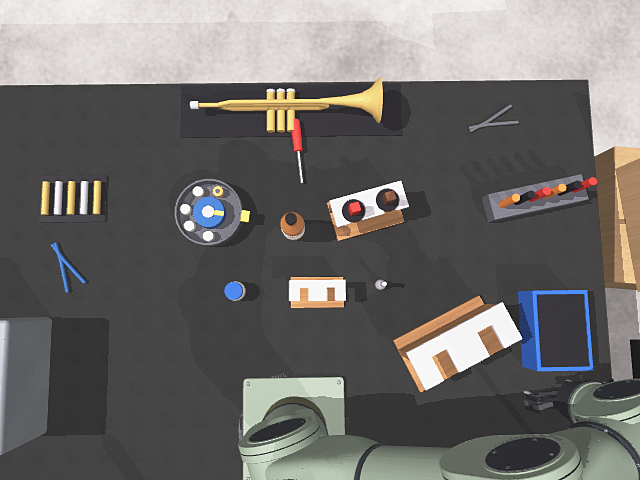

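View pics/side0.png

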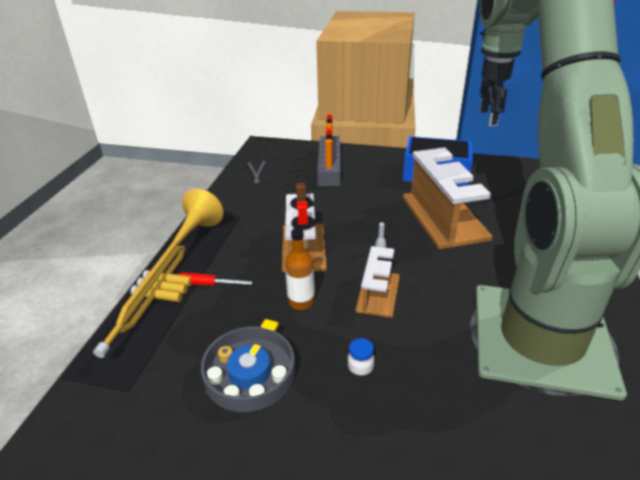

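The top view shows the paddle, a red handle on a black collar, at px (354,209). It hangs in the middle-sized rack at (367,212), next to the dark brush at (388,198). The bowl is at (209,211) with its yellow tab at (244,216). The cap is at (217,191), and the white beads at (198,191), (186,210), (190,226) and (209,236) are all anticlockwise ahead of it.

Things that could be confused:
- **Rack:** large empty rack (458,345), top about 0.15 m; small empty rack (317,291), top about 0.08 m. Neither is 110 mm high.
- **Paddle:** brush (388,198), red screwdriver (297,135), red tools in the grey block (545,192).
- **Cap:** brass valves of the trumpet (280,110), brass cylinders (70,198), bottle (292,225).

I choose the red handle at (354,209) and measure it more closely.

```bash
cat > m.py <<'E'
from h import *
from scipy.optimize import least_squares
def circ(P,r=None):
    f=lambda q:np.hypot(P[:,0]-q[0],P[:,1]-q[1])-(q[2] if r is None else r)
    return least_squares(f,[*P[:,:2].mean(0),.05],loss='soft_l1',f_scale=.002).x
E
python3 - <<'E'
from m import *
for n in('top','side'):
    d=np.load(n+'.npy');W=w(n,d);p=cv2.cvtColor(cv2.imread(f'pics/{n}0.png'),cv2.COLOR_BGR2RGB).astype(int);hsv=cv2.cvtColor(p.astype(np.uint8),cv2.COLOR_RGB2HSV)
    box=lambda x0,x1,y0,y1,z0,z1:(d>0)&(W[...,0]>x0)&(W[...,0]<x1)&(W[...,1]>y0)&(W[...,1]<y1)&(W[...,2]>z0)&(W[...,2]<z1)
    for nm,b in(('handle',(.5,.6,-.2,-.11,.155,.18)),('brush',(.54,.63,-.28,-.2,.155,.18))):
        m=box(*b); mm=W[m];print(n,nm,m.sum(),mm.mean(0).round(4),cv2.minAreaRect((mm[:,:2]*1000).astype(np.float32)))
    m=box(.5,.66,-.31,-.09,.095,.125);print(n,'plate',m.sum(),np.median(W[m][:,2]),cv2.minAreaRect((W[m][:,:2]*1000).astype(np.float32)))
    m=box(.45,.68,.1,.33,.04,.06);r=W[m];c=[.57,.21]
    rr=np.hypot(r[:,0]-c[0],r[:,1]-c[1]);
    m2=(rr>.07)&(rr<.1);print(n,'rim',m2.sum(),circ(r[m2]).round(4))
    bc=circ(r[m2])[:2]
    m=box(.45,.68,.08,.33,.0,.06)&(hsv[...,0]>25)&(hsv[...,0]<34)&(hsv[...,1]>150)
    q=W[m];rq=np.hypot(*(q[:,:2]-bc).T);
    for s in(rq>.086,rq<.05):
        e=q[s].mean(0)[:2]-bc;print(n,'yellow',s.sum(),e.round(4),np.degrees(np.arctan2(e[1],e[0])))
    for qn in('valve_cap','bead0'):
        for r in viewer.cut_out(n,qn)[:6]:
            mk=r['pixels']&(d>0)
            if mk.sum()>400:continue
            t=W[mk];t=t[t[:,2]>.027];e=np.median(t,0)[:2]-bc
            print(n,qn,r['confidence'],e.round(4),np.hypot(*e).round(4),np.degrees(np.arctan2(e[1],e[0])).round(1))
a=cv2.imread('pics/top0.png')[170:250,320:420];b=cv2.imread('pics/top0.png')[170:250,165:265]
cv2.imwrite('pics/crop1.png',cv2.resize(np.hstack([a,b]),None,fx=4,fy=4,interpolation=cv2.INTER_CUBIC))
E
```

```text
top handle 101 [ 0.5559 -0.1597  0.1651] ((556.4818115234375, -160.08502197265625), (24.655288696289062, 23.330303192138672), 14.654499053955078)
top brush 102 [ 0.5824 -0.2462  0.1647] ((583.3430786132812, -245.8800811767578), (25.218460083007812, 23.69346809387207), 17.322599411010742)
top plate 1786 0.11116368730968895 ((575.3178100585938, -200.58871459960938), (71.54166412353516, 190.52516174316406), 15.368372917175293)
top rim 540 [0.5714 0.2183 0.0871]
top yellow 3 [-0.0099 -0.0995] -95.66084978511229
top yellow 0 [nan nan] nan
top valve_cap 0.39 [ 0.0576 -0.0214] 0.0615 -20.4
top bead0 0.55 [0.0097 0.066 ] 0.0667 81.7
top bead0 0.53 [-0.0622  0.0037] 0.0623 176.6
side handle 90 [ 0.5541 -0.1546  0.1636] ((554.354248046875, -157.39654541015625), (21.500825881958008, 28.956928253173828), 14.05219554901123)
side brush 81 [ 0.5813 -0.2415  0.1634] ((582.4110717773438, -245.6856231689453), (22.924833297729492, 28.97820472717285), 14.823385238647461)
side plate 865 0.11151792264141414 ((573.4623413085938, -198.84759521484375), (71.18585205078125, 193.42950439453125), 15.779317855834961)
side rim 998 [0.57   0.2211 0.087 ]
side yellow 110 [-0.0117 -0.0983] -96.76993054907659
side yellow 43 [-0.0022 -0.0306] -94.10712135309117
side valve_cap 0.44 [ 0.058  -0.0201] 0.0614 -19.1
side bead0 0.69 [0.0578 0.0334] 0.0667 30.0
side bead0 0.59 [-0.0332  0.0528] 0.0624 122.1
side bead0 0.57 [-0.0631  0.004 ] 0.0632 176.3
side bead0 0.41 [0.0103 0.0657] 0.0665 81.1<stdin>:15: RuntimeWarning: Mean of empty slice.
  ret = um.true_divide(
```

View pics/crop1.png

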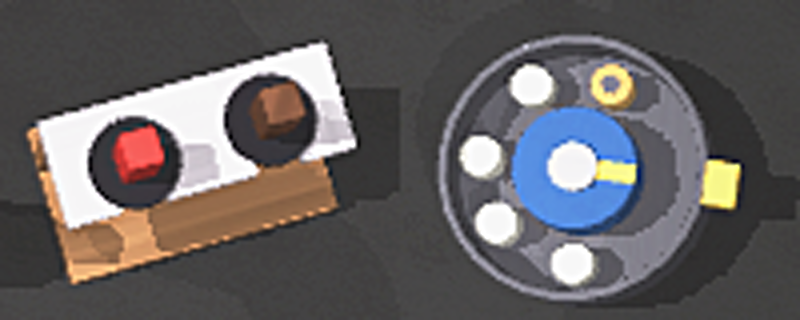

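Confirmed: the red handle hangs in the middle-sized rack, which measures 190×71 mm with its top at 0.111 m and a yaw of 15.5°. The grip is at about (0.556, -0.1595). The bowl centre is about (0.571, 0.2195) and the mark lies at azimuth -96°. The cap sits 76° past the mark, with every bead ahead of it. I'll swing over the paddle on an arc about the base.

```bash
python3 -m creep '[[0.045,[-0.0506,0,-0.0022],[0,-5.05,0]],[0.045,[-0.0506,0,-0.0022],[0,-5.05,0]],[0.045,[-0.0506,0,-0.0022],[0,-5.05,0]],[0.045,[-0.0506,0,-0.0022],[0,-5.05,0]],[0.045,[-0.0506,0,-0.0022],[0,-5.05,0]],[0.045,[-0.0506,0,-0.0022],[0,-5.05,0]]]' 60
python3 -m creep '[[0.045,[-0.0506,0,-0.0022],[0,-5.05,0]],[0.045,[-0.0506,0,-0.0022],[0,-5.05,0]],[0.045,[-0.0506,0,-0.0022],[0,-5.05,0]],[0.045,[-0.0506,0,-0.0022],[0,-10.5,0]],[0.045,[-0.0506,0,-0.0022],[0,-10.5,0]],[0.045,[-0.0506,0,-0.0022],[0,-10.5,0]],[0.045,[0,0,0],[0,-10.5,0]],[0.045,[0,0,0],[0,0,0]]]'
cat >> h.py <<'E'
def go(tx,ty,tz,yaw=None):
    s=manip.read_state();M=R.from_rotvec(s['eef_rot']).as_matrix();p=np.array(s['tcp_pos'])
    psi=np.degrees(np.arctan2(M[1,2],M[0,2]))
    print('t',s['time_s'],'p',p.round(4),'yaw',psi.round(2),'tilt',M[:,1].round(4),'F',np.round(s['ft_force'],1),'gap',round(s['finger_gap'],4))
    print('local shift',(M.T@(np.array([tx,ty,tz])-p)).round(4),'' if yaw is None else 'turn y %.1f'%(psi-yaw))
E
python3 -c "
from h import *
go(.556,-.1595,.215,15.5)"
```

```text
time_s: 2.05
tcp_pos: [0.3981, -0.4153, 0.2148]
eef_rot: [-0.713, 1.774, -1.774]
ft_force: [0.2, -0.6, -1.2]
finger_gap: 0.0451
time_s: 3.05
tcp_pos: [0.5388, -0.1557, 0.2148]
eef_rot: [-1.292, 1.07, -1.07]
ft_force: [0.4, -0.1, 0.3]
finger_gap: 0.0454
t 3.05 p [ 0.5388 -0.1557  0.2148] yaw 10.73 tilt [-1.e-04  1.e-04 -1.e+00] F [ 0.4 -0.1  0.3] gap 0.0454
local shift [ 0.0069 -0.0002  0.0162] turn y -4.8
```

```bash
python3 -m creep '[[0.045,[0.0069,0,0.0162],[0,-4.8,0]],[0.045,[0,0,0],[0,0,0]],[0.045,[0,0.025,0],[0,0,0]],[0.045,[0,0,0],[0,0,0]]]'
python3 - <<'E'
from h import *
go(.556,-.1595,.145,15.5)
p,d=snap('side');q=snap('top')[0]
o=np.hstack([cv2.resize(p[110:240,240:370],(400,400)),cv2.resize(q[150:250,310:410],(400,400))])
cv2.imwrite('pics/c2.png',o[...,::-1])
E
```

```text
time_s: 3.55
tcp_pos: [0.5549, -0.1595, 0.1889]
eef_rot: [-1.325, 1.012, -1.008]
ft_force: [-0.5, 0.3, 1.3]
finger_gap: 0.0451
t 3.55 p [ 0.5549 -0.1595  0.1889] yaw 15.36 tilt [-2.6e-03  5.0e-04 -1.0e+00] F [-0.5  0.3  1.3] gap 0.0451
local shift [0.0003 0.0439 0.0012] turn y -0.1
```

View pics/c2.png

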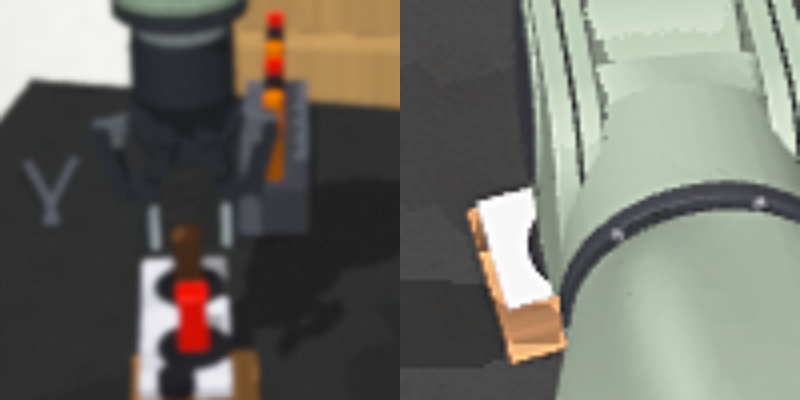

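The side crop shows the fingers at columns 155 and 228, centred on the red handle at 191. Next I descend onto the collar.

```bash
python3 -m creep '[[0.045,[0,0.022,0.001],[0,0,0]],[0.045,[0,0.018,0],[0,0,0]],[0.045,[0,0.004,0],[0,0,0]],[0.045,[0,0.002,0],[0,0,0]],[0.045,[0,0.002,0],[0,0,0]]]'
python3 -m creep '[[0.045,[0,0.002,0],[0,0,0]],[0.045,[0,0.002,0],[0,0,0]]]'
```

```text
time_s: 4.28
tcp_pos: [0.5573, -0.1591, 0.1426]
eef_rot: [-1.325, 1.006, -1.007]
ft_force: [-0.1, 0.0, -0.2]
finger_gap: 0.0451
time_s: 4.53
tcp_pos: [0.557, -0.1591, 0.138]
eef_rot: [-1.326, 1.006, -1.007]
ft_force: [0.4, -0.5, 0.2]
finger_gap: 0.0451
```

```bash
python3 -m creep '[[0.045,[0,0.002,0],[0,0,0]],[0.045,[0,0.001,0],[0,0,0]],[0.045,[0,0,0],[0,0,0]]]'
python3 -m creep '[[0.045,[0,0.001,0],[0,0,0]],[0.045,[0,0.001,0],[0,0,0]]]'
```

```text
time_s: 4.9
tcp_pos: [0.5569, -0.159, 0.1348]
eef_rot: [-1.326, 1.007, -1.006]
ft_force: [-0.4, -0.1, 0.3]
finger_gap: 0.0451
time_s: 5.15
tcp_pos: [0.557, -0.159, 0.1329]
eef_rot: [-1.326, 1.006, -1.006]
ft_force: [-0.2, 0.7, -0.2]
finger_gap: 0.0449
```

```bash
python3 -m creep '[[0.045,[0,0.0015,0],[0,0,0]],[0.045,[0,0.001,0],[0,0,0]],[0.045,[0,0,0],[0,0,0]]]'
python3 -m creep '[[0.045,[0,0.001,0],[0,0,0]],[0.045,[0,0.001,0],[0,0,0]]]'
```

```text
time_s: 5.52
tcp_pos: [0.5569, -0.159, 0.1303]
eef_rot: [-1.326, 1.007, -1.006]
ft_force: [0.4, -0.9, 0.3]
finger_gap: 0.0448
time_s: 5.78
tcp_pos: [0.557, -0.159, 0.1283]
eef_rot: [-1.326, 1.006, -1.006]
ft_force: [-0.4, -0.3, 0.6]
finger_gap: 0.0451
```

```bash
python3 -m creep '[[0.045,[0,0.001,0],[0,0,0]],[0.045,[0,0.001,0],[0,0,0]]]'
python3 -m creep '[[0.045,[0,0.001,0],[0,0,0]],[0.045,[0,0.001,0],[0,0,0]]]'
```

```text
time_s: 6.02
tcp_pos: [0.557, -0.159, 0.1263]
eef_rot: [-1.326, 1.007, -1.006]
ft_force: [-0.9, -0.5, -0.3]
finger_gap: 0.045
time_s: 6.28
tcp_pos: [0.557, -0.159, 0.1243]
eef_rot: [-1.326, 1.007, -1.006]
ft_force: [0.7, 0.2, -0.6]
finger_gap: 0.0449
```

```bash
python3 -m creep '[[0.045,[0,0.001,0],[0,0,0]],[0.045,[0,0.001,0],[0,0,0]]]'
python3 - <<'E'
from h import *
p,d=snap('side');W=w('side',d)
m=(abs(W[...,0]-.556)<.05)&(abs(W[...,1]+.159)<.05)&(d>0)
for a,b in((.1,.113),(.113,.118),(.118,.125)):
    k=m&(W[...,2]>a)&(W[...,2]<b);print(a,k.sum(),np.median(p[k],0))
cv2.imwrite('pics/c3.png',cv2.resize(p[150:270,240:360],(600,600))[...,::-1])
E
```

```text
time_s: 6.52
tcp_pos: [0.557, -0.159, 0.1223]
eef_rot: [-1.326, 1.007, -1.006]
ft_force: [0.1, -0.5, -0.7]
finger_gap: 0.0447
0.1 285 [207. 206. 212.]
0.113 179 [49. 36. 40.]
0.118 36 [151.  25.  24.]
```

View pics/c3.png

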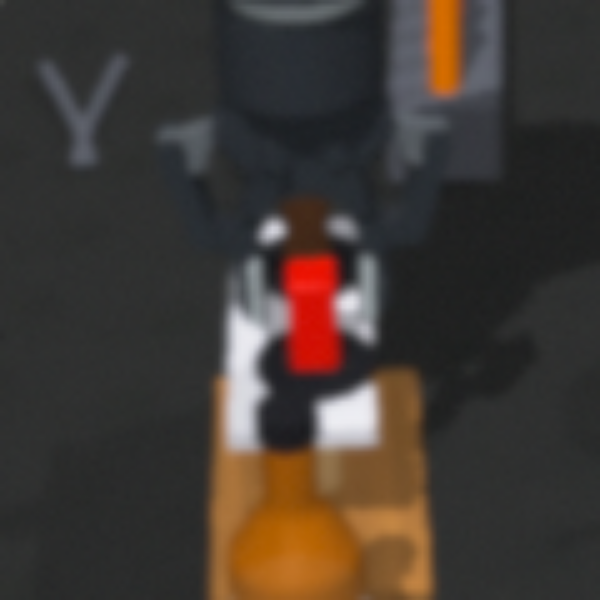

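```bash
python3 - <<'E'
from h import *
p,d=snap('side');W=w('side',d)
for c,r in((255,270),(255,290),(257,305),(268,312),(368,265),(368,285),(366,300),(312,330),(312,360),(312,265),(350,300),(275,365),(345,365)):
    u=240+c//5;v=150+r//5;print((c,r),p[v,u],W[v,u].round(4))
print(((proj('side',np.array([[.557,-.159,.1223],[.557,-.159,.116],[.5355,-.165,.116],[.5785,-.153,.116],[.556,-.159,.166]]))-[240,150])*5).round())
E
```

```text
(255, 270) [124 131 134] [ 0.5775 -0.1412  0.1751]
(255, 290) [128 135 138] [ 0.5779 -0.1406  0.1643]
(257, 305) [137 144 148] [ 0.5788 -0.1416  0.1551]
(268, 312) [136 138 144] [ 0.5757 -0.1472  0.149 ]
(368, 265) [141 149 153] [ 0.5277 -0.1549  0.1753]
(368, 285) [144 153 156] [ 0.5288 -0.1575  0.1624]
(366, 300) [149 157 160] [ 0.5284 -0.1551  0.1555]
(312, 330) [211  15   4] [ 0.5543 -0.1484  0.1396]
(312, 360) [204  15   5] [ 0.5545 -0.1464  0.1235]
(312, 265) [234  22   0] [ 0.5572 -0.1642  0.166 ]
(350, 300) [226 226 232] [ 0.5548 -0.2257  0.1072]
(275, 365) [34 34 38] [ 0.573  -0.1491  0.1163]
(345, 365) [42 35 39] [ 0.5399 -0.1565  0.1158]
[[312. 347.]
 [312. 358.]
 [358. 356.]
 [266. 360.]
 [310. 271.]]
```

```bash
python3 - <<'E'
from h import *
p,d=snap('side');W=w('side',d)
for u in(291,313,314):
    for v in range(204,226):print(u,v,p[v,u],W[v,u].round(3))
s=manip.read_state();print(s['tcp_pos'],s['joint_positions'])
E
```

```text
291 204 [124 131 134] [ 0.577 -0.14   0.176]
291 205 [126 132 135] [ 0.579 -0.146  0.169]
291 206 [128 136 139] [ 0.578 -0.142  0.169]
291 207 [127 135 138] [ 0.578 -0.143  0.166]
291 208 [130 136 140] [ 0.578 -0.14   0.164]
291 209 [132 140 143] [ 0.579 -0.142  0.16 ]
291 210 [135 143 147] [ 0.579 -0.143  0.157]
291 211 [137 144 149] [ 0.58  -0.145  0.153]
291 212 [143 150 154] [ 0.58  -0.144  0.151]
291 213 [154 161 165] [ 0.58  -0.144  0.147]
291 214 [170 176 181] [ 0.58  -0.142  0.146]
291 215 [198 201 208] [ 0.581 -0.147  0.14 ]
291 216 [222 222 229] [ 0.594 -0.185  0.11 ]
291 217 [226 227 233] [ 0.592 -0.18   0.111]
291 218 [220 220 227] [ 0.592 -0.179  0.108]
291 219 [197 197 207] [ 0.59  -0.172  0.111]
291 220 [166 167 175] [ 0.589 -0.168  0.11 ]
291 221 [139 140 148] [ 0.585 -0.156  0.116]
291 222 [122 122 128] [ 0.584 -0.152  0.116]
291 223 [120 120 126] [ 0.583 -0.147  0.116]
291 224 [127 129 134] [ 0.584 -0.152  0.11 ]
291 225 [146 147 154] [ 0.583 -0.147  0.111]
313 204 [142 150 154] [ 0.528 -0.155  0.173]
313 205 [141 149 152] [ 0.529 -0.158  0.168]
313 206 [141 149 153
[... 1252 characters left out ...]
158  0.148]
314 213 [122 127 130] [ 0.526 -0.154  0.148]
314 214 [122 124 129] [ 0.527 -0.157  0.143]
314 215 [134 135 140] [ 0.539 -0.203  0.109]
314 216 [139 140 146] [ 0.538 -0.2    0.108]
314 217 [128 128 133] [ 0.537 -0.193  0.109]
314 218 [ 98  98 102] [ 0.536 -0.191  0.108]
314 219 [60 61 64] [ 0.532 -0.177  0.115]
314 220 [38 39 43] [ 0.531 -0.171  0.116]
314 221 [35 36 38] [ 0.53  -0.167  0.116]
314 222 [35 35 36] [ 0.529 -0.161  0.117]
314 223 [41 36 35] [ 0.527 -0.157  0.117]
314 224 [60 47 38] [ 0.526 -0.152  0.117]
314 225 [91 72 58] [ 0.528 -0.157  0.111]
[ 0.55695609 -0.15899988  0.12238329] [ 0.40507616  0.84861159 -0.36611556  1.57339949  0.38680148  0.79216833
  0.15023489]
```

The fingertips show at z≈0.144 in depth, about 27 mm above the collar, so the tips are higher than the TCP figure suggests. I'll trust the camera and the contact force and keep going down.

```bash
python3 -m creep '[[0.045,[0,0.010,0],[0,0,0]],[0.045,[0,0.008,0],[0,0,0]],[0.045,[0,0.002,0],[0,0,0]],[0.045,[0,0.001,0],[0,0,0]]]'
python3 -c "
from h import *
p,d=snap('side');W=w('side',d)
print([(v,W[v,313].round(3)) for v in range(208,226)])"
```

```text
time_s: 7.18
tcp_pos: [0.557, -0.159, 0.1012]
eef_rot: [-1.326, 1.007, -1.006]
ft_force: [-0.3, 0.7, 0.7]
finger_gap: 0.0448
[(208, array([ 0.529, -0.16 ,  0.158])), (209, array([ 0.529, -0.158,  0.157])), (210, array([ 0.529, -0.159,  0.153])), (211, array([ 0.529, -0.158,  0.151])), (212, array([ 0.528, -0.155,  0.15 ])), (213, array([ 0.529, -0.156,  0.147])), (214, array([ 0.529, -0.156,  0.144])), (215, array([ 0.529, -0.158,  0.14 ])), (216, array([ 0.53 , -0.16 ,  0.135])), (217, array([ 0.529, -0.154,  0.136])), (218, array([ 0.529, -0.154,  0.133])), (219, array([ 0.528, -0.151,  0.133])), (220, array([ 0.53 , -0.158,  0.125])), (221, array([ 0.53 , -0.157,  0.123])), (222, array([ 0.531, -0.16 ,  0.118])), (223, array([ 0.53 , -0.155,  0.118])), (224, array([ 0.529, -0.151,  0.118])), (225, array([ 0.528, -0.15 ,  0.116]))]
```

Nearly there (tip about 0.123), so small steps now.

```bash
python3 -m creep '[[0.045,[0,0.001,0],[0,0,0]],[0.045,[0,0.001,0],[0,0,0]]]'
python3 -m creep '[[0.045,[0,0.001,0],[0,0,0]],[0.045,[0,0.001,0],[0,0,0]]]'
```

```text
time_s: 7.48
tcp_pos: [0.557, -0.159, 0.0995]
eef_rot: [-1.326, 1.006, -1.007]
ft_force: [-0.5, -0.4, -0.1]
finger_gap: 0.045
time_s: 7.72
tcp_pos: [0.557, -0.159, 0.0974]
eef_rot: [-1.326, 1.006, -1.006]
ft_force: [-2.3, 0.5, 16.7]
finger_gap: 0.0454
```

```bash
python3 -m creep '[[0.045,[0,0.001,0],[0,0,0]],[0.045,[0,0.001,0],[0,0,0]]]'
```

```text
time_s: 7.98
tcp_pos: [0.5572, -0.159, 0.0972]
eef_rot: [-1.326, 1.005, -1.008]
ft_force: [-14.9, 2.4, 49.5]
finger_gap: 0.0451
```

```bash
python3 -m creep '[[0.045,[0,-0.0015,0],[0,0,0]],[0.038,[0,0,0],[0,0,0]],[0.038,[0,0,0],[0,0,0]]]' 80
```

```text
time_s: 8.35
tcp_pos: [0.5579, -0.1592, 0.0983]
eef_rot: [-1.325, 1.004, -1.008]
ft_force: [-3.6, -0.1, 23.9]
finger_gap: 0.0381
```

```bash
python3 -m creep '[[0.03,[0,-0.0005,0],[0,0,0]],[0.022,[0,0,0],[0,0,0]],[0.01,[0,0,0],[0,0,0]],[0.01,[0,0,0],[0,0,0]]]' 80
python3 -c "
from h import *
go(.557,-.159,.24,15.5)"
```

```text
time_s: 8.85
tcp_pos: [0.5579, -0.1594, 0.0996]
eef_rot: [-1.325, 1.004, -1.009]
ft_force: [-7.1, -0.9, 39.8]
finger_gap: 0.023
t 8.85 p [ 0.5579 -0.1594  0.0996] yaw 15.57 tilt [ 0.0031 -0.0013 -1.    ] F [-7.1 -0.9 39.8] gap 0.023
local shift [-0.0004 -0.1404 -0.0004] turn y 0.1
```

```bash
python3 -m creep '[[0.01,[0,-0.006,0],[0,0,0]],[0.01,[0,-0.025,0],[0,0,0]],[0.01,[0,-0.04,0],[0,0,0]],[0.01,[0,-0.04,0],[0,0,0]],[0.01,[0,-0.04,0],[0,0,0]],[0.01,[0,-0.03,0],[0,0,0]],[0.01,[0,0,0],[0,0,0]]]' 100
python3 - <<'E'
from m import *
go(.571,.1565,.28,15.5)
p,d=snap('side');W=w('side',d)
for r in viewer.cut_out('side','paddle')[:2]:
    m=r['pixels']&(d>0)&(abs(W[...,0]-.557)<.06)&(abs(W[...,1]+.159)<.06);print(r['confidence'],m.sum())
    for z in np.arange(.19,.40,.015):
        k=m&(abs(W[...,2]-z)<.0075)
        if k.sum()>3:print(z.round(3),k.sum(),W[k].min(0).round(3),W[k].max(0).round(3),np.median(W[k],0).round(4))
E
```

```text
time_s: 9.72
tcp_pos: [0.5575, -0.159, 0.28]
eef_rot: [-1.324, 1.004, -1.008]
ft_force: [0.3, 0.1, -2.6]
finger_gap: 0.023
t 9.725 p [ 0.5575 -0.159   0.28  ] yaw 15.58 tilt [ 2.6e-03 -5.0e-04 -1.0e+00] F [ 0.3  0.1 -2.6] gap 0.023
local shift [-3.003e-01 -1.000e-04  9.780e-02] turn y 0.1
0.69 605
0.22 6 [ 0.549 -0.159  0.224] [ 0.559 -0.149  0.227] [ 0.552  -0.1516  0.2255]
0.235 47 [ 0.547 -0.159  0.228] [ 0.564 -0.146  0.242] [ 0.5541 -0.152   0.2348]
0.25 48 [ 0.547 -0.159  0.243] [ 0.566 -0.148  0.257] [ 0.5538 -0.1521  0.2498]
0.265 55 [ 0.546 -0.16   0.258] [ 0.565 -0.145  0.272] [ 0.5535 -0.152   0.2654]
0.28 25 [ 0.546 -0.161  0.273] [ 0.563 -0.148  0.28 ] [ 0.5545 -0.1516  0.2768]
0.295 194 [ 0.526 -0.171  0.29 ] [ 0.582 -0.126  0.302] [ 0.552  -0.143   0.2962]
0.31 64 [ 0.541 -0.156  0.303] [ 0.562 -0.143  0.317] [ 0.5524 -0.1486  0.3104]
0.325 62 [ 0.542 -0.154  0.318] [ 0.562 -0.143  0.332] [ 0.5519 -0.1484  0.3256]
0.34 102 [ 0.542 -0.169  0.333] [ 0.568 -0.143  0.347] [ 0.5542 -0.1507  0.3432]
0.44 0
```

The paddle hangs straight with its lower end at about 0.22, clear of the 0.20 bottle. Now over to the bowl.

```bash
python3 -m creep '[[0.01,[-0.020,0,0.0070],[0,0,0]],[0.01,[-0.04,0,0.013],[0,0,0]],[0.01,[-0.0453,0,0.0149],[0,0,0]],[0.01,[-0.05,0,0.016],[0,0,0]],[0.01,[-0.05,0,0.016],[0,0,0]],[0.01,[-0.045,0,0.0149],[0,0,0]],[0.01,[-0.03,0,0.01],[0,0,0]],[0.01,[-0.02,0,0.006],[0,0,0]]]'
python3 - <<'E'
from m import *
go(.571,.1565,.078,15.5)
p,d=snap('side');W=w('side',d)
m=(d>0)&(abs(W[...,0]-.571)<.06)&(abs(W[...,1]-.156)<.06)
for z in (.245,.265,.28,.31,.325,.345):
    k=m&(abs(W[...,2]-z)<.006)
    if k.sum()>3:print(z,k.sum(),W[k].min(0).round(3),W[k].max(0).round(3))
# bowl centre and contents again
rr=np.hypot(W[...,0]-.571,W[...,1]-.2195);k=(d>0)&(rr>.07)&(rr<.1)&(abs(W[...,2]-.046)<.006);print(circ(W[k]).round(4),k.sum())
cv2.imwrite('pics/c4.png',cv2.resize(p[220:430,150:430],(800,600))[...,::-1])
E
```

```text
time_s: 10.82
tcp_pos: [0.5696, 0.1591, 0.2775]
eef_rot: [-1.327, 1.006, -1.004]
ft_force: [0.6, -1.0, -1.5]
finger_gap: 0.0232
t 10.825 p [0.5696 0.1591 0.2775] yaw 15.72 tilt [-1.6e-03  3.0e-04 -1.0e+00] F [ 0.6 -1.  -1.5] gap 0.0232
local shift [0.0031 0.1995 0.0009] turn y 0.2
0.245 58 [0.557 0.157 0.239] [0.578 0.17  0.251]
0.265 63 [0.558 0.156 0.259] [0.577 0.171 0.271]
0.31 182 [0.542 0.144 0.304] [0.592 0.175 0.316]
0.325 178 [0.543 0.154 0.319] [0.591 0.174 0.331]
0.345 419 [0.522 0.138 0.339] [0.61  0.184 0.351]
[0.5702 0.2216 0.0868] 984
```

View pics/c4.png

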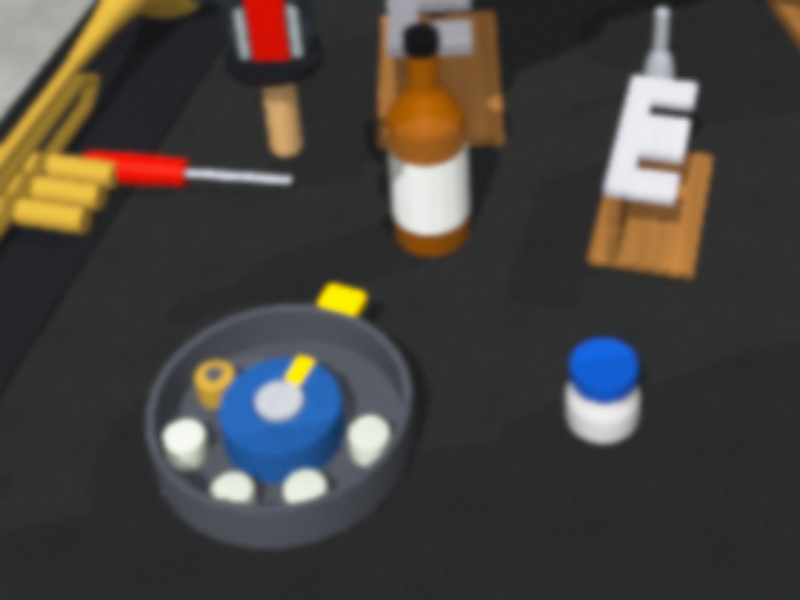

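The side view shows the paddle hanging straight at px (282,80), the bowl with the cap at (215,380) and the tab at (340,300). The trough by the mark is clear. Now down into the trough and compute the circle steps.

```bash
python3 -m creep '[[0.01,[0.0035,0.03,0.001],[0,0.2,0]],[0.01,[0,0.045,0],[0,0,0]],[0.01,[0,0.045,0],[0,0,0]],[0.01,[0,0.035,0],[0,0,0]],[0.01,[0,0.025,0],[0,0,0]],[0.01,[0,0.013,0],[0,0,0]],[0.01,[0,0.007,0],[0,0,0]],[0.01,[0,0,0],[0,0,0]]]'
python3 - <<'E'
from m import *
go(.5715,.156,.0765,15.5)
psi=np.radians(15.5)
for k in range(24):
    d=np.radians(-90+15*k+7.5+90)-psi;L=2*.063*np.sin(np.radians(7.5))
    print(-90+15*k,'[%.4f,0,%.4f]'%(-L*np.sin(d),L*np.cos(d)))
E
```

```text
time_s: 11.88
tcp_pos: [0.5724, 0.1536, 0.0786]
eef_rot: [-1.324, 1.009, -1.009]
ft_force: [0.3, 0.3, -0.8]
finger_gap: 0.0229
t 11.875 p [0.5724 0.1536 0.0786] yaw 15.39 tilt [ 0.e+00  2.e-04 -1.e+00] F [ 0.3  0.3 -0.8] gap 0.0229
local shift [-0.0026  0.0021 -0.0002] turn y -0.1
-90 [0.0023,0,0.0163]
-75 [-0.0020,0,0.0163]
-60 [-0.0062,0,0.0152]
-45 [-0.0099,0,0.0131]
-30 [-0.0130,0,0.0101]
-15 [-0.0151,0,0.0064]
0 [-0.0163,0,0.0023]
15 [-0.0163,0,-0.0020]
30 [-0.0152,0,-0.0062]
45 [-0.0131,0,-0.0099]
60 [-0.0101,0,-0.0130]
75 [-0.0064,0,-0.0151]
90 [-0.0023,0,-0.0163]
105 [0.0020,0,-0.0163]
120 [0.0062,0,-0.0152]
135 [0.0099,0,-0.0131]
150 [0.0130,0,-0.0101]
165 [0.0151,0,-0.0064]
180 [0.0163,0,-0.0023]
195 [0.0163,0,0.0020]
210 [0.0152,0,0.0062]
225 [0.0131,0,0.0099]
240 [0.0101,0,0.0130]
255 [0.0064,0,0.0151]
```

```bash
python3 -m creep '[[0.01,[-0.0003,0.002,0.0163],[0,-0.1,0]],[0.01,[-0.0020,0,0.0163],[0,0,0]],[0.01,[-0.0062,0,0.0152],[0,0,0]],[0.01,[-0.0099,0,0.0131],[0,0,0]],[0.01,[-0.0130,0,0.0101],[0,0,0]],[0.01,[-0.0151,0,0.0064],[0,0,0]]]'
cat > chk.py <<'E'
from m import *
import sys
phi=float(sys.argv[1]);C=np.array([.5715,.219]);a=np.radians(phi)
t=C+.063*np.array([np.cos(a),np.sin(a)]);go(*t,.0765,15.5)
s=manip.read_state();e=s['tcp_pos'][:2]-C;print('tcp r %.4f az %.1f'%(np.hypot(*e),np.degrees(np.arctan2(e[1],e[0]))),'M',np.round(s['ft_torque'],2))
for n,c in(('side',(.5700,.2213)),('top',(.5714,.2183))):
    p,d=snap(n);W=w(n,d);hs=cv2.cvtColor(p,cv2.COLOR_RGB2HSV)
    for q in('valve_cap','bead0'):
        for r in viewer.cut_out(n,q):
            m=r['pixels']&(d>0)&(W[...,2]>.027)&(W[...,2]<.04)
            if m.sum()<20 or m.sum()>300:continue
            e=np.median(W[m],0)[:2]-c;print(n,q,round(r['confidence'],2),m.sum(),'hue',int(np.median(hs[m][:,0])),int(np.median(hs[m][:,1])),'r %.4f az %.1f'%(np.hypot(*e),np.degrees(np.arctan2(e[1],e[0]))))
E
python3 chk.py 0
```

```text
time_s: 12.62
tcp_pos: [0.635, 0.2194, 0.0772]
eef_rot: [-1.324, 1.008, -1.008]
ft_force: [-0.5, -0.2, -0.6]
finger_gap: 0.0231
t 12.625 p [0.635  0.2194 0.0772] yaw 15.46 tilt [ 8.e-04  4.e-04 -1.e+00] F [-0.5 -0.2 -0.6] gap 0.0231
local shift [ 0.0003  0.0006 -0.0006] turn y -0.0
tcp r 0.0635 az 0.4 M [-0.26  0.09  0.03]
side valve_cap 0.71 144 hue 21 151 r 0.0678 az 20.6
side valve_cap 0.49 127 hue 44 13 r 0.0702 az 43.6
side bead0 0.7 143 hue 44 12 r 0.0631 az 176.2
side bead0 0.62 101 hue 44 12 r 0.0624 az 122.0
side bead0 0.54 114 hue 45 13 r 0.0659 az 80.3
side bead0 0.53 113 hue 44 13 r 0.0688 az 44.5
```

The cap is being pushed at 20.6° ahead of the rod and the beads are moving too. I keep going round.

```bash
python3 -m creep '[[0.01,[-0.0163,0,0.0023],[0,0,0]],[0.01,[-0.0163,0,-0.0020],[0,0,0]],[0.01,[-0.0152,0,-0.0062],[0,0,0]],[0.01,[-0.0131,0,-0.0099],[0,0,0]],[0.01,[-0.0101,0,-0.0130],[0,0,0]],[0.01,[-0.0064,0,-0.0151],[0,0,0]]]'
python3 chk.py 90
```

```text
time_s: 13.68
tcp_pos: [0.5704, 0.2825, 0.0766]
eef_rot: [-1.325, 1.007, -1.007]
ft_force: [3.1, -0.7, -1.9]
finger_gap: 0.0227
t 13.675 p [0.5704 0.2825 0.0766] yaw 15.52 tilt [ 1.e-04  3.e-04 -1.e+00] F [ 3.1 -0.7 -1.9] gap 0.0227
local shift [0.0007 0.0001 0.001 ] turn y 0.0
tcp r 0.0635 az 91.0 M [-0.22 -0.79  0.03]
side valve_cap 0.65 39 hue 109 15 r 0.4928 az -113.9
side valve_cap 0.61 104 hue 20 131 r 0.0648 az 110.8
side bead0 0.66 87 hue 45 12 r 0.0654 az 136.0
side bead0 0.53 113 hue 36 8 r 0.2072 az -104.8
side bead0 0.48 113 hue 43 9 r 0.0678 az -179.4
side bead0 0.46 135 hue 44 12 r 0.0672 az -157.0
side bead0 0.36 34 hue 17 123 r 0.0691 az 94.0
top bead0 0.62 24 hue 26 10 r 0.0694 az -141.8
```

```bash
python3 -m creep '[[0.01,[-0.0023,0,-0.0155],[0,0,0]],[0.01,[0.0025,0,-0.0163],[0,0,0]],[0.01,[0.0064,0,-0.0152],[0,0,0]],[0.01,[0.0099,0,-0.0131],[0,0,0]],[0.01,[0.0130,0,-0.0101],[0,0,0]],[0.01,[0.0151,0,-0.0064],[0,0,0]]]'
python3 chk.py 180
```

```text
time_s: 14.72
tcp_pos: [0.5099, 0.2178, 0.0765]
eef_rot: [-1.324, 1.008, -1.008]
ft_force: [0.2, 1.4, -1.5]
finger_gap: 0.023
t 14.725 p [0.5099 0.2178 0.0765] yaw 15.48 tilt [ 3.e-04  4.e-04 -1.e+00] F [ 0.2  1.4 -1.5] gap 0.023
local shift [-0.0015 -0.     -0.001 ] turn y -0.0
tcp r 0.0616 az -178.9 M [ 0.28 -0.13  0.01]
side valve_cap 0.43 36 hue 21 167 r 0.0755 az -161.7
side bead0 0.69 88 hue 43 10 r 0.0650 az -85.3
side bead0 0.5 117 hue 43 9 r 0.0666 az -62.6
top bead0 0.64 75 hue 0 0 r 0.0686 az -79.3
top bead0 0.6 76 hue 0 0 r 0.0666 az -102.6
top bead0 0.35 32 hue 24 9 r 0.0675 az -121.8
```

```bash
python3 -m creep '[[0.01,[0.0158,0,-0.0023],[0,0,0]],[0.01,[0.0158,0,0.0015],[0,0,0]],[0.01,[0.0152,0,0.0058],[0,0,0]],[0.01,[0.0131,0,0.0099],[0,0,0]],[0.01,[0.0101,0,0.0130],[0,0,0]],[0.01,[0.0064,0,0.0151],[0,0,0]]]'
python3 chk.py 270
```

```text
time_s: 15.78
tcp_pos: [0.5727, 0.1551, 0.0764]
eef_rot: [-1.325, 1.009, -1.008]
ft_force: [-0.7, 0.2, -1.4]
finger_gap: 0.0228
t 15.775 p [0.5727 0.1551 0.0764] yaw 15.44 tilt [-1.e-04 -1.e-04 -1.e+00] F [-0.7  0.2 -1.4] gap 0.0228
local shift [-0.0012 -0.0001 -0.0009] turn y -0.1
tcp r 0.0639 az -88.9 M [ 0.03  0.16 -0.  ]
side valve_cap 0.62 116 hue 21 156 r 0.0668 az -68.6
side bead0 0.72 127 hue 44 12 r 0.0678 az -45.4
side bead0 0.71 127 hue 44 12 r 0.0694 az -20.8
side bead0 0.61 139 hue 44 12 r 0.0687 az 25.1
side bead0 0.54 124 hue 44 12 r 0.0695 az 1.6
top bead0 0.47 48 hue 128 17 r 0.0830 az 90.9
```

The cap has passed the mark, leading the rod by 20.4°, and all four beads are ahead of it. Second lap.

```bash
python3 -m creep '[[0.01,[0.0013,0,0.0153],[0,0,0]],[0.01,[-0.0022,0,0.0163],[0,0,0]],[0.01,[-0.0062,0,0.0152],[0,0,0]],[0.01,[-0.0099,0,0.0131],[0,0,0]],[0.01,[-0.0130,0,0.0101],[0,0,0]],[0.01,[-0.0151,0,0.0064],[0,0,0]],[0.01,[-0.0163,0,0.0023],[0,0,0]],[0.01,[-0.0163,0,-0.0020],[0,0,0]]]'
python3 chk.py 30
```

```text
time_s: 17.08
tcp_pos: [0.6242, 0.2526, 0.0764]
eef_rot: [-1.325, 1.008, -1.008]
ft_force: [-0.3, 0.2, -1.2]
finger_gap: 0.0227
t 17.075 p [0.6242 0.2526 0.0764] yaw 15.5 tilt [-1.e-04  0.e+00 -1.e+00] F [-0.3  0.2 -1.2] gap 0.0227
local shift [ 0.0025 -0.0001  0.0013] turn y 0.0
tcp r 0.0625 az 32.5 M [-0.12  0.01  0.05]
side valve_cap 0.7 145 hue 21 150 r 0.0683 az 52.0
side bead0 0.6 92 hue 44 13 r 0.0668 az 75.1
side bead0 0.51 87 hue 45 12 r 0.0647 az 120.2
```

```bash
python3 -m creep '[[0.01,[-0.0129,0,-0.0050],[0,0,0]],[0.01,[-0.0131,0,-0.0099],[0,0,0]],[0.01,[-0.0101,0,-0.0130],[0,0,0]],[0.01,[-0.0064,0,-0.0151],[0,0,0]],[0.01,[-0.0023,0,-0.0160],[0,0,0]],[0.01,[0.0022,0,-0.0163],[0,0,0]],[0.01,[0.0063,0,-0.0152],[0,0,0]]]'
python3 chk.py 135
```

```text
time_s: 18.25
tcp_pos: [0.5263, 0.2633, 0.0767]
eef_rot: [-1.325, 1.007, -1.006]
ft_force: [0.0, -0.2, -1.2]
finger_gap: 0.0231
t 18.25 p [0.5263 0.2633 0.0767] yaw 15.56 tilt [-1.e-04  9.e-04 -1.e+00] F [ 0.  -0.2 -1.2] gap 0.0231
local shift [-0.0001  0.0002  0.0007] turn y 0.1
tcp r 0.0633 az 135.6 M [ 0.07 -0.04  0.01]
side valve_cap 0.67 105 hue 21 128 r 0.0670 az 156.7
side bead0 0.58 36 hue 46 20 r 0.0651 az -140.1
side bead0 0.44 105 hue 45 20 r 0.0676 az 179.6
top bead0 0.57 28 hue 26 9 r 0.0669 az -149.4
top bead0 0.5 67 hue 26 10 r 0.0665 az -127.8
top bead0 0.46 70 hue 26 10 r 0.0671 az -102.3
```

```bash
python3 -m creep '[[0.01,[0.0099,0,-0.0125],[0,0,0]],[0.01,[0.0130,0,-0.0101],[0,0,0]],[0.01,[0.0151,0,-0.0064],[0,0,0]],[0.01,[0.0163,0,-0.0023],[0,0,0]],[0.01,[0.0163,0,0.0020],[0,0,0]],[0.01,[0.0101,0,0.0040],[0,0,0]],[0.01,[0,0,0],[0,0,0]]]'
python3 - <<'E'
from m import *
exec(open('chk.py').read().split('import sys')[1].replace('float(sys.argv[1])','220.'))
p,d=snap('side','s5.png');cv2.imwrite('pics/c5.png',cv2.resize(p[310:430,180:320],(700,600),interpolation=cv2.INTER_CUBIC)[...,::-1])
E
```

```text
time_s: 19.42
tcp_pos: [0.5256, 0.1771, 0.0763]
eef_rot: [-1.324, 1.009, -1.009]
ft_force: [0.6, -0.6, -2.4]
finger_gap: 0.0229
t 19.425 p [0.5256 0.1771 0.0763] yaw 15.41 tilt [ 1.e-04  0.e+00 -1.e+00] F [ 0.6 -0.6 -2.4] gap 0.0229
local shift [-0.002  -0.0002 -0.0019] turn y -0.1
tcp r 0.0621 az -137.6 M [ 0.02 -0.02 -0.01]
side valve_cap 0.61 37 hue 21 166 r 0.0597 az -114.3
side bead0 0.72 122 hue 43 9 r 0.0680 az -42.8
side bead0 0.66 75 hue 43 10 r 0.0634 az -90.0
side bead0 0.65 111 hue 43 8 r 0.0683 az -18.0
side bead0 0.49 114 hue 44 9 r 0.0674 az -67.4
top bead0 0.54 28 hue 1 163 r 0.3292 az -45.3
top bead0 0.52 45 hue 0 0 r 0.0732 az -41.7
top bead0 0.44 29 hue 0 0 r 0.0737 az -22.2
```

View pics/c5.png

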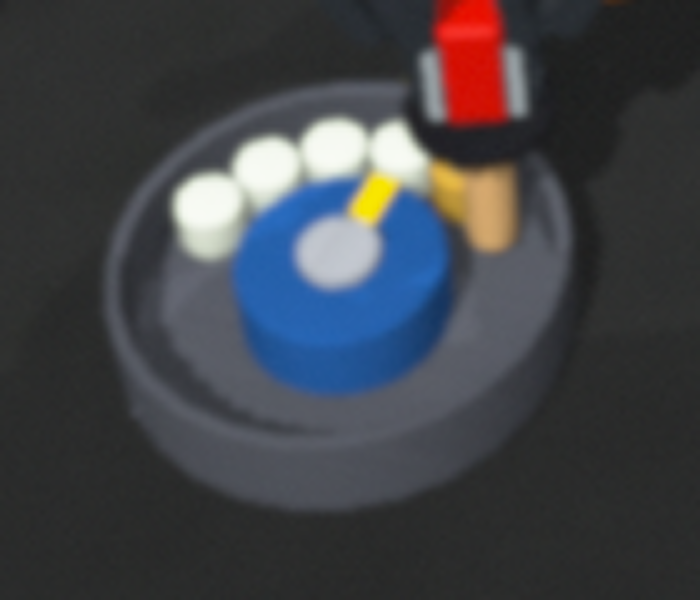

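Four beads lie ahead (px 210-400) and the cap at (448,190) sits directly before the rod at (490,200), about 20° short of the mark. Now the slow final approach.

```bash
python3 -m creep '[[0.01,[0.0050,0,0.0026],[0,0,0]],[0.01,[0.0050,0,0.0026],[0,0,0]],[0.01,[0.0042,0,0.0038],[0,0,0]],[0.01,[0.0025,0,0.0023],[0,0,0]],[0.01,[0.0010,0,0.0010],[0,0,0]],[0.01,[0.0003,0,0.0003],[0,0,0]],[0.01,[0,0,0],[0,0,0]]]'
python3 chk.py 243
```

```text
time_s: 20.65
tcp_pos: [0.5419, 0.1639, 0.0764]
eef_rot: [-1.325, 1.008, -1.008]
ft_force: [0.6, 0.4, -1.7]
finger_gap: 0.023
t 20.65 p [0.5419 0.1639 0.0764] yaw 15.5 tilt [-0.e+00  1.e-04 -1.e+00] F [ 0.6  0.4 -1.7] gap 0.023
local shift [ 0.0013 -0.0001  0.0007] turn y -0.0
tcp r 0.0626 az -118.3 M [-0.01 -0.   -0.02]
side bead0 0.7 115 hue 43 9 r 0.0677 az -27.8
side bead0 0.69 97 hue 43 8 r 0.0655 az -73.4
side bead0 0.49 136 hue 44 12 r 0.0681 az -3.3
```

```bash
python3 -m creep '[[0.01,[-0.0015,0,-0.0015],[0,0,0]],[0.01,[0,-0.01,0],[0,0,0]],[0.01,[0,-0.035,0],[0,0,0]],[0.01,[0,-0.05,0],[0,0,0]],[0.01,[0,-0.05,0],[0,0,0]],[0.01,[0,-0.04,0],[0,0,0]],[0.01,[0,-0.02,0],[0,0,0]],[0.01,[0,0,0],[0,0,0]]]'
python3 - <<'E'
from m import *
exec(open('chk.py').read().split('import sys')[1].replace('float(sys.argv[1])','243.'))
p,d=snap('side','s6.png');W=w('side',d);hsv=cv2.cvtColor(p,cv2.COLOR_RGB2HSV)
c=np.array([.5700,.2213]);e=W[...,:2]-c;r=np.hypot(e[...,0],e[...,1]);y=(d>0)&(hsv[...,0]>25)&(hsv[...,0]<34)&(hsv[...,1]>180)&(r<.13)
for s in(y&(r>.086)&(W[...,2]>.03),y&(r<.045)&(W[...,2]>.03)):
    q=e[s];a=np.degrees(np.arctan2(q[:,1],q[:,0]));print('tab/stripe',s.sum(),a.mean().round(1))
h=(d>0)&(hsv[...,0]>15)&(hsv[...,0]<25)&(hsv[...,1]>100)&(r<.08)&(r>.045)&(W[...,2]>.028)&(W[...,2]<.045)
q=e[h];print('brass',h.sum(),q.mean(0),np.degrees(np.arctan2(*q.mean(0)[::-1])),circ(W[h]))
cv2.imwrite('pics/c6.png',cv2.resize(p[310:430,180:320],(700,600),interpolation=cv2.INTER_CUBIC)[...,::-1])
E
```

```text
time_s: 21.95
tcp_pos: [0.5403, 0.165, 0.2829]
eef_rot: [-1.323, 1.006, -1.009]
ft_force: [0.3, -0.6, -3.1]
finger_gap: 0.0229
t 21.95 p [0.5403 0.165  0.2829] yaw 15.49 tilt [ 2.3e-03  9.0e-04 -1.0e+00] F [ 0.3 -0.6 -3.1] gap 0.0229
local shift [0.0028 0.2064 0.0014] turn y -0.0
tcp r 0.0624 az -120.0 M [ 0.01 -0.01  0.01]
side valve_cap 0.65 113 hue 21 161 r 0.0664 az -98.0
side bead0 0.61 127 hue 43 10 r 0.0679 az -73.6
side bead0 0.53 138 hue 43 10 r 0.0685 az -3.0
side bead0 0.53 121 hue 43 9 r 0.0685 az -25.8
side bead0 0.51 101 hue 43 9 r 0.0675 az -50.2
tab/stripe 113 -97.8
tab/stripe 40 -94.4
brass 99 [-0.00917199 -0.06576148] -97.94002847528749 [0.56210796 0.15373138 0.01065338]
```

View pics/c6.png

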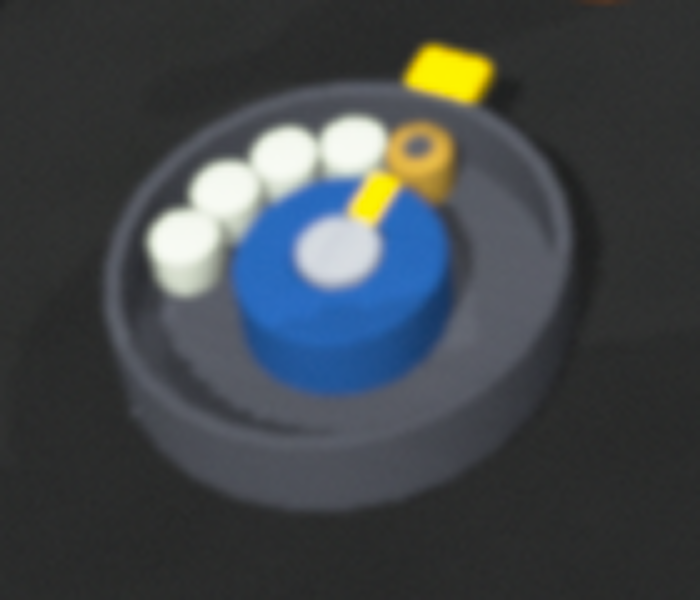

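The cap's top, at px (420,148), lies beside the tab. It measures az -98.0° against the tab's -97.8°, and the beads are all ahead of it. Back to the rack, over the bottle.

```bash
python3 -m creep '[[0.01,[0.018,0,-0.004],[0,0,0]],[0.01,[0.04,0,-0.0088],[0,0,0]],[0.01,[0.05,0,-0.011],[0,0,0]],[0.01,[0.055,0,-0.0121],[0,0,0]],[0.01,[0.055,0,-0.0121],[0,0,0]],[0.01,[0.05,0,-0.011],[0,0,0]],[0.01,[0.032,0,-0.007],[0,0,0]],[0.01,[0.0168,0,-0.0037],[0,0,0]]]'
python3 -m creep '[[0.01,[0,0,0],[0,0,0]]]'
python3 - <<'E'
from m import *
go(.5577,-.159,.18,15.5)
p,d=snap('side');W=w('side',d)
m=(d>0)&(abs(W[...,0]-.557)<.06)&(abs(W[...,1]+.159)<.06)
for z in (.235,.25,.265,.275):
    k=m&(abs(W[...,2]-z)<.006);print(z,k.sum(),W[k].min(0).round(3),W[k].max(0).round(3))
# plate bits from the side
k=(d>0)&(abs(W[...,2]-.1105)<.004)&(W[...,0]>.5)&(W[...,0]<.66)&(W[...,1]>-.31)&(W[...,1]<-.09)
print(k.sum(),cv2.minAreaRect((W[k][:,:2]*1000).astype(np.float32)))
p2,d2=snap('top');W2=w('top',d2)
for q in('valve_cap','bead0'):
    for r in viewer.cut_out('top',q):
        mm=r['pixels']&(d2>0)&(W2[...,2]>.027)&(W2[...,2]<.04)
        if 20<mm.sum()<300:
            e=np.median(W2[mm],0)[:2]-[.5714,.2183];print(q,r['confidence'],e.round(4),np.degrees(np.arctan2(e[1],e[0])))
cv2.imwrite('pics/c7.png',np.hstack([cv2.resize(p[150:270,240:360],(400,400)),cv2.resize(p2[160:260,160:260],(400,400),interpolation=cv2.INTER_CUBIC)])[...,::-1])
E
```

```text
time_s: 23.3
tcp_pos: [0.5569, -0.1615, 0.2811]
eef_rot: [-1.325, 1.01, -1.009]
ft_force: [-0.3, 1.1, -1.1]
finger_gap: 0.0225
time_s: 23.42
tcp_pos: [0.5572, -0.1597, 0.2812]
eef_rot: [-1.325, 1.009, -1.008]
ft_force: [0.3, 0.4, -1.4]
finger_gap: 0.0234
t 23.425 p [ 0.5572 -0.1597  0.2812] yaw 15.42 tilt [-4.e-04  2.e-04 -1.e+00] F [ 0.3  0.4 -1.4] gap 0.0234
local shift [-0.0005  0.1012  0.0007] turn y -0.1
0.235 44 [ 0.545 -0.163  0.23 ] [ 0.564 -0.148  0.241]
0.25 36 [ 0.546 -0.164  0.244] [ 0.563 -0.148  0.255]
0.265 44 [ 0.546 -0.162  0.259] [ 0.566 -0.148  0.271]
0.275 39 [ 0.546 -0.161  0.269] [ 0.564 -0.148  0.281]
734 ((573.5364990234375, -198.0896453857422), (69.902587890625, 193.64065551757812), 15.0477933883667)
valve_cap 0.62 [-0.0086 -0.0676] -97.27070182737667
bead0 0.62 [ 0.0685 -0.0037] -3.0898743850751127
bead0 0.51 [ 0.0604 -0.0302] -26.614298480282624
bead0 0.39 [ 0.018  -0.0649] -74.51824593522356
```

View pics/c7.png

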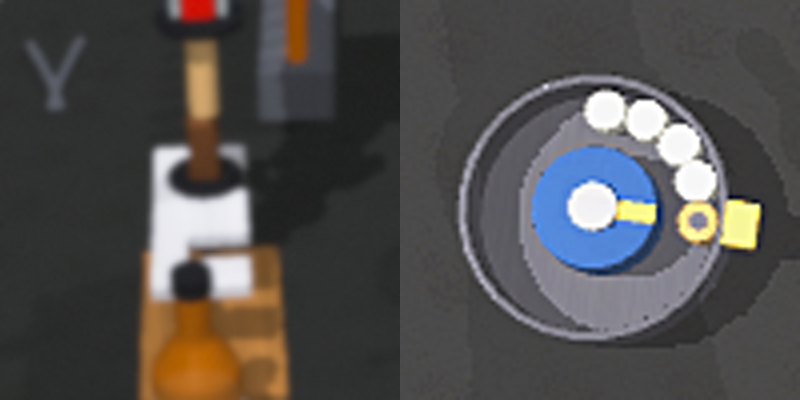

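In the top crop the cap is right beside the yellow tab (px 697,222), with four beads ahead of it. The rod stands exactly where it was when drawn out, so I lower it into the slot.

```bash
python3 -m creep '[[0.01,[-0.0005,0.025,0.0005],[0,0,0]],[0.01,[0,0.035,0],[0,0,0]],[0.01,[0,0.035,0],[0,0,0]],[0.01,[0,0.035,0],[0,0,0]],[0.01,[0,0.025,0],[0,0,0]],[0.01,[0,0.015,0],[0,0,0]],[0.01,[0,0.004,0],[0,0,0]],[0.01,[0,0,0],[0,0,0]]]'
python3 -m creep '[[0.01,[0,0.002,0],[0,0,0]],[0.01,[0,0.002,0],[0,0,0]]]'
```

```text
time_s: 24.62
tcp_pos: [0.5581, -0.1583, 0.108]
eef_rot: [-1.325, 1.007, -1.008]
ft_force: [-0.1, 0.3, -0.1]
finger_gap: 0.0229
time_s: 24.88
tcp_pos: [0.558, -0.1585, 0.1037]
eef_rot: [-1.325, 1.007, -1.008]
ft_force: [-0.6, -0.6, -2.0]
finger_gap: 0.0227
```

```bash
python3 -m creep '[[0.01,[0,0.002,0],[0,0,0]],[0.01,[0,0.001,0],[0,0,0]]]'
python3 -m creep '[[0.01,[0,0.001,0],[0,0,0]],[0.01,[0,0,0],[0,0,0]]]'
```

```text
time_s: 25.12
tcp_pos: [0.5578, -0.1584, 0.1003]
eef_rot: [-1.325, 1.008, -1.008]
ft_force: [0.8, -0.1, -1.6]
finger_gap: 0.0229
time_s: 25.38
tcp_pos: [0.5579, -0.1584, 0.0998]
eef_rot: [-1.325, 1.008, -1.008]
ft_force: [-2.3, 1.4, 6.6]
finger_gap: 0.0232
```

The collar is resting on the plate. Release and rise.

```bash
python3 -m creep '[[0.03,[0,0,0],[0,0,0]],[0.04,[0,0,0],[0,0,0]],[0.045,[0,0,0],[0,0,0]],[0.045,[0,-0.004,0],[0,0,0]],[0.045,[0,-0.02,0],[0,0,0]],[0.045,[0,-0.03,0],[0,0,0]],[0.045,[0,-0.04,0],[0,0,0]],[0.045,[0,-0.04,0],[0,0,0]]]'
python3 -m creep '[[0.045,[0,-0.04,0],[0,0,0]],[0.045,[0.04,0,-0.04],[0,5,0]],[0.045,[0.05,0,-0.03],[0,5,0]],[0.045,[0.05,0,-0.02],[0,5,0]],[0.045,[0.05,0,-0.01],[0,5,0]],[0.045,[0.05,0,0],[0,5,0]],[0.045,[0.03,0,0],[0,3,0]],[0.045,[0,0,0],[0,0,0]]]'
python3 - <<'E'
from m import *
go(.5577,-.159,.18,15.5)
for n in('side','top'):
    p,d=snap(n,n+'9.png');W=w(n,d)
    for nm,b in(('handle',(.556,-.159)),('brush',(.582,-.2455))):
        m=(d>0)&(abs(W[...,0]-b[0])<.035)&(abs(W[...,1]-b[1])<.035)&(W[...,2]>.155)&(W[...,2]<.18);print(n,nm,m.sum(),W[m].mean(0).round(4))
    for q in('valve_cap','bottle','mouthpiece','jar','screwdriver'):
        for r in viewer.cut_out(n,q)[:1]:
            m=r['pixels']&(d>0);print(n,q,round(r['confidence'],2),m.sum(),np.median(W[m],0).round(3))
a=cv2.imread('pics/side9.png');b=cv2.imread('pics/top9.png')
cv2.imwrite('pics/c9.png',np.hstack([cv2.resize(a[150:400,200:400],(400,500)),cv2.resize(b[100:300,170:410],(400,500))]))
E
```

```text
time_s: 26.38
tcp_pos: [0.5577, -0.1583, 0.235]
eef_rot: [-1.325, 1.008, -1.008]
ft_force: [0.4, -1.2, -0.1]
finger_gap: 0.045
time_s: 27.38
tcp_pos: [0.4749, -0.4453, 0.2729]
eef_rot: [-1.097, 1.371, -1.37]
ft_force: [0.7, 1.1, -0.2]
finger_gap: 0.0449
t 27.375 p [ 0.4749 -0.4453  0.2729] yaw -12.71 tilt [-7.e-04 -1.e-04 -1.e+00] F [ 0.7  1.1 -0.2] gap 0.0449
local shift [-0.2975  0.0929  0.0178] turn y -28.2
side handle 90 [ 0.5556 -0.1537  0.1635]
side brush 77 [ 0.5812 -0.2415  0.164 ]
side valve_cap 0.44 140 [0.558 0.158 0.032]
side bottle 0.76 1709 [0.519 0.016 0.101]
side mouthpiece 0.5 150 [ 0.371 -0.231  0.038]
side jar 0.61 768 [0.359 0.167 0.047]
side screwdriver 0.74 335 [ 0.769 -0.012  0.02 ]
top handle 100 [ 0.5565 -0.1586  0.1651]
top brush 102 [ 0.5823 -0.2462  0.1646]
top valve_cap 0.43 75 [0.562 0.151 0.032]
top bottle 0.72 555 [ 0.515 -0.007  0.134]
top mouthpiece 0.68 71 [ 0.371 -0.232  0.036]
top jar 0.64 356 [0.36  0.147 0.053]
top screwdriver 0.74 318 [ 0.773 -0.019  0.021]
```

View pics/c9.png

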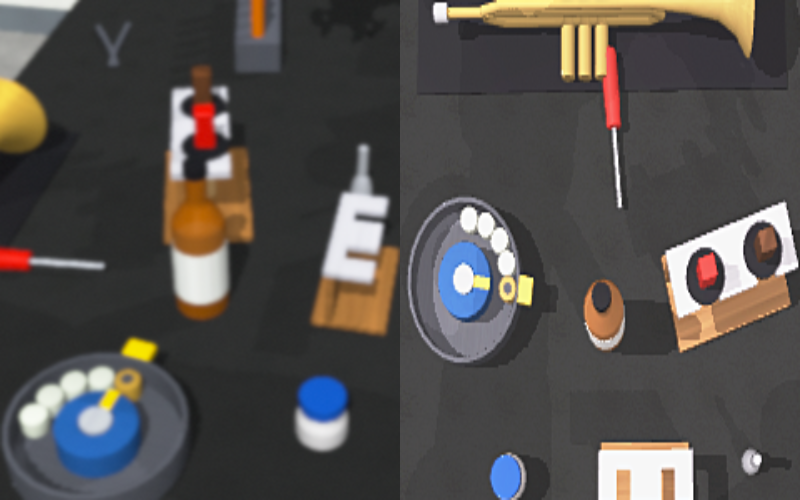

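The red paddle hangs upright in its slot (top view px 708,270), the cap is at the tab (507,290), and nothing else has moved. Handing in.

```bash
python3 -c "
from bench import ticket
print(ticket.hand_in())"
```

```text
the job is handed in; nothing more can be done
None
```

The job is handed in at about 27.5 s of robot time, with no verdict reported. I took the paddle off its rack and pushed the cap anticlockwise to the mark and once more round. Then I lifted the rod out, hung the paddle back in its slot and moved the gripper clear.

**Cap and beads:** The cap lies at azimuth -97 to -98°. The yellow tab measures -96 to -98° and the column stripe about -94°, so the cap is at the mark or at most about 3° (3–4 mm) short of it. All four beads are in the bowl, ahead of the cap.

**Paddle:** It hangs upright, and its handle top is within about 1 mm of where it began. The brush is unmoved.

**Other objects:** The bottle, mouthpiece and jar read within 1–2 mm of their first positions. The screwdriver read 3–6 mm further out in x than at the start, while the arm was never near it. I take this as scatter in the network's outline, but I did not check further.

**Disagreement:** The fingertips stood about 20–25 mm above the reported TCP height, instead of ahead of it as described. I set all heights from contact with the collar and the camera depth instead. The highest reading I saw was about 50 N of finger force on the collar while seating the grip.

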